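# Tighten the pipe vice on the tube until its force tab pops out

### The arm

A 6-joint arm with a two-finger parallel gripper is mounted at the origin on the work surface. World frame = base frame: x ahead of the robot, y to its left, z up, the work surface at z = 0. Lengths are in mm, angles in rad, forces in N, time in s.
With the tool pointing down it reaches from about 275 to 750 mm from the base axis. Payload 10.2 kg.
Tool frame: the origin (TCP) lies at the very end of the fingers, on their centre line; the grasp point (between the pads) lies 19 mm behind it (ctrl.hold_point_z is the distance from the TCP to the grasp point, in mm); z points along the fingers, y is the direction in which the jaws open and shut (so a half turn about z gives the same grasp; the last joint's range is limited). The gripper opens to 85 mm and grips with 20 to 120 N. Pads are 22 mm wide; open, the fingers measure 114 mm over their backs; the gripper's body (76 mm by 85 mm) begins 54 mm behind the grasp point. The pads swing forward as they close: fully open they stand 13 mm farther back than shut.
Start: joints at [-1.406, 0.313, 1.498, -0, 1.331, -0.223], TCP at [198.518, -486.026, 231.294] pointing down, gripper open.
Joint ranges: [-2.94, 2.94], [-0.97, 2.17], [0.19, 2.56], [-1.23, 4.37], [0.02, 3.11], [-2.88, 2.88]. Speed limits (rad/s): [2.39, 2.39, 3.01, 3.14, 3.14, 3.14].

### API

Orientations are given as a unit quaternion [w, x, y, z].
In Python, from rig import readout, cams, workorder, spotter, ctrl gives the robot as it stands.
- The arm moves only by the tool step_arm, never from a script. Its argument "plan" is text: rows parted by semicolons, each of 5 numbers parted by spaces: the shift along the tool's x, y, z in cm, then the turn about the tool's z in degrees, then the opening in per cent of the stroke, from 0 (shut) to 100 (fully open). In form: x y z twist gripper; .... A call has 1 to 10 rows; each row is the pose to reach, as a shift and turn from the pose commanded when the call began, along the tool's axes at that moment; what a row does not reach only later rows make up. A row lasts 1/10 s, in which the tool goes at most 50 mm and 8.59 degrees, less where a joint would pass 70% of its speed; a pose out of reach is approached as far as the arm can. A call with a gripper value outside its range is refused whole. The fingers move at their own pace and stop on an object; "grip_force" is the grip in N (left out, the last holds). Time passes only in rows, so rows that repeat a pose let the fingers close. It gives the time, the measured TCP pose, the force and the opening at its end, in the units of the state.
- readout.sense(): the state, without advancing time (a new reading comes with each control period).
- cams.capture(name): name is "scene" or "side" or "wrist"; returns (picture, depth): 420x560x3 uint8, red, green, blue; 420x560 float32, mm along the optical axis (not along the pixel's ray), 0 where there is no reading.
- cams.camera_info(name): a dict with "vfov" (degrees; the focal length in pixels is half the picture's height over the tangent of half this angle, whatever the lens; pixels are square), "cx", "cy" (the principal point, pixels), "rvec" (rotation vector, rad) and "tvec" (3), from world to camera coordinates, as OpenCV has them. Camera axes: x right, y down, z forward; pixel columns grow to the right and rows downward; lengths in mm; the calibration is good to about 2 mm. A picture is of the moment at which its call begins: read the wrist's pose just before it. camera_info takes no time and is no camera call; for the wrist camera it gives the pose at the moment of the call.
- workorder.finish_job(): hands the job in, once; it reports no verdict.
Trained networks look in the newest picture that a camera, given by its name, has taken for a name from the list of things; names that differ only in an ending like _2 or _b are one class to them, and where a whole thing is asked for, a point or a joint stands for the part that bears it (a point fixed in the world has none). Each returns a list of dicts, best first, with "conf" (0 to 1); they miss things now and then, are a little off and sometimes report something else, mostly with a low value. They report only what shows in the picture. A call takes as long as a camera call. They do not tell look-alikes from the thing itself.
- spotter.regions_of(camera, target): "pixels" (420x560 bool, what is visible of it) and "extent" ([centre column, centre row, width, height] in pixels, round what is visible of it).
The state is a dict: "time_s": time; "joints": joint angles; "dq": joint speeds; "tau": joint torques, N m; "eef_pos": TCP position; "ee_rot": TCP orientation; "force": force on the tool from outside, world axes, zero at the start; "wrist_torque": the same for the moment, N m; "grip_width": opening from 0.0 (shut) to 1.0 (fully open).
Only numpy, scipy, OpenCV 4.12 (cv2) and the standard library are available. Lean on these libraries where they do the work, as an engineer would, in place of code of your own. Each camera call takes 0.05 s, during which the arm holds its last target. There are 200 camera calls.

### The job

One of the two pipe vices on the bench has an aluminium tube lying loose in its jaw. Tighten that vice's screw by its cross bar, clockwise seen from above, until the brass tab pops right out of the side of the vice's indicator box, then stop, without cranking it much further (the tube would be crushed), and let go. Leave the screw of the other, empty vice alone.

Things in the scene. Friction and masses are not known exactly. Their poses are not given: they have to be found in the camera images.
- vice_handle (a point): Centre of the steel cross bar (110 long, 14 thick, 26 mm high) on top of the vice with the tube, on its upright screw, 203 mm above the bench; turns in place. x along bar, y across it, z up. Below: 16 mm stem, boss top at 166 mm, indicator box top at 171 mm, 27-67 mm off axis. Grey arch 136 mm wide, bolted down; 32 x 210 mm tube in its V-jaw, parallel to the bar at screw 0.
- vice_screw (a joint): That vice's screw, rad: starts at 0 to 0.3, grows as the bar is turned clockwise seen from above (tightening). Its pad meets the tube at about 0.86; the tab is right out at about 1.0; then it goes stiff (4.5 N m per rad, springs back to about 1.03 when let go); beyond 1.45 the tube is crushed. Takes 0.15 N m at first, about 0.25 N m as the tab comes; stays where it is left.
- vice_tab (a joint): How far that vice's brass tab (16 wide, 9 mm thick) stands out of its dark indicator box on top of the arch, m: 0 until the set force is reached, then springs out within about 0.12 rad of screw turn to 0.016 (right out, its stop). Moves level, 163 mm above the bench, square to the tube; ends 68 (in) to 84 mm (out) from the screw axis. Slips back if slackened.
- spare_bar_end (a point): A point in one end of the cross bar of the second vice (same make and size, nothing in its jaw), 50 mm from its screw axis and 203 mm above the bench. x: along that bar, outwards from the screw. Leave it alone.
Mind the look-alikes: they are no part of the job. Leave any purple or turquoise look-alike of the part that bears vice_handle alone.

How it is judged (in metres and radians):
At the end, for the whole second after the job is handed in: The brass tab of the vice with the tube stands at least 12 mm out of its box, and that screw reads less than 1.45 rad (some 25 degrees beyond the point where the tab is out) (value of joint vice_tab above 0.012 m and value of joint vice_screw below 1.45 rad); the robot touches nothing.
It fails at once if the screw of the vice with the tube is turned beyond 1.45 rad: the tube is crushed (value of joint vice_screw above 1.45 rad).
It fails at once if the empty vice's cross bar is turned (its end moves 15 mm or more) (distance of spare_bar_end from where it was at the start of the episode above 0.015 m).
It also fails if it takes over 32 s, if anything falls off the work surface, if the arm or the gripper's body presses on something with over 40 N, if the wrist force passes 120 N, or if a joint passes its speed limit or range.

## Working session

There is one attempt and no reset: what is moved stays moved. The work goes in short steps, Python scripts to look and compute and a tool call to move; the robot and the scene stay as the last step left them, time stands still between calls to the robot, and variables do not carry over. Pictures are saved under pics/ and viewed, about 8 in all and at most 12, crops included, and the job is handed in when it is done.

Besides the shell and the picture viewer there is one more tool, called after "Emit:" as name(argument=value, ...) on one line, values as JSON. step_arm: Moves the arm, as the interface text tells. Its arguments: {"type":"object","properties":{"plan":{"type":"string"},"grip_force":{"type":"number"}},"required":["plan"]}

```bash
mkdir -p pics
cat > h.py <<'E'
import numpy as np, cv2
from rig import readout, cams, workorder, spotter, ctrl
def save(n,im): cv2.imwrite('pics/'+n,cv2.cvtColor(im,cv2.COLOR_RGB2BGR))
def world(cam,dep,mask=None,uv=None):
    i=cams.camera_info(cam); f=dep.shape[0]/2/np.tan(np.radians(i['vfov'])/2)
    R=cv2.Rodrigues(np.array(i['rvec'],float))[0]; t=np.array(i['tvec'],float).ravel()
    v,u=np.nonzero(mask & (dep>0)); z=dep[v,u]
    P=np.c_[(u-i['cx'])/f*z,(v-i['cy'])/f*z,z]
    return (P-t)@R, u, v
E
python3 - <<'E'
from h import *
ims=[]
for c in ('scene','side'):
    im,d=cams.capture(c); np.savez(f'{c}.npz',im=im,d=d); save(c+'1.png',im)
    for r in spotter.regions_of(c,'vice_handle'):
        m=np.array(r['pixels']); P,_,_=world(c,d,m)
        Q=P[abs(P[:,2]-203)<25]
        print(c,r['conf'],np.round(r['extent']),len(P),len(Q), np.round(np.median(P,0)), np.round(Q.min(0)) if len(Q) else '',np.round(Q.max(0)) if len(Q) else '')
        if len(Q): print('rgb',np.median(im[m],0))
    print({k:v for k,v in cams.camera_info(c).items()})
s=readout.sense();print(s)
E
```

```text
scene 0.98 [ 86. 180.  36.  37.] 671 614 [ 594. -485.  208.] [ 534. -502.  178.] [ 645. -476.  220.]
rgb [163. 161. 149.]
scene 0.87 [244. 128.  37.  28.] 468 425 [ 338. -216.  208.] [ 282. -246.  179.] [ 385. -189.  219.]
rgb [162. 159. 149.]
scene 0.6 [182. 196.  43.  41.] 643 584 [ 568. -264.  209.] [ 512. -290.  178.] [ 616. -242.  219.]
rgb [176.  171.5 157.5]
{'vfov': 50.978424940116014, 'cx': 276.3701277962927, 'cy': 207.95099431638067, 'rvec': array([ 1.55402259,  2.13962663, -0.78269514]), 'tvec': array([ 231.88073521, -252.66904554, 1385.0804861 ])}
side 0.8 [360. 159.  36.  24.] 472 421 [ 332. -214.  206.] [ 283. -244.  179.] [ 382. -189.  219.]
rgb [140. 137. 130.]
side 0.79 [276. 146.  34.  19.] 422 368 [ 562. -263.  205.] [ 510. -291.  178.] [ 616. -242.  220.]
rgb [146.  144.5 136. ]
side 0.71 [280. 113.  39.  19.] 351 290 [ 593. -486.  205.] [ 535. -502.  179.] [ 644. -474.  220.]
rgb [150. 148. 139.]
{'vfov': 56.063487659811905, 'cx': 280.832922545191, 'cy': 206.33154528121833, 'rvec': array([ 0.23349565, -2.73138427,  1.31788458]), 'tvec': array([497.0374704 , 198.40326268, 947.08151824])}
{'time_s': 0.2, 'joints': array([-1.40639294e+00,  3.13226364e-01,  1.49812282e+00,  2.33775853e-06,
        1.33103445e+00, -2.23370579e-01]), 'dq': array([ 0.00022098, -0.00188725, -0.00314864,  0.00061599,  0.00237154,
        0.00027466]), 'tau': array([ 1.54956331e-03, -4.12016952e+01, -2.59615284e+01, -1.62532401e-04,
        2.95240774e-03, -2.07967105e-05]), 'eef_pos': array([ 198.49542819, -485.86414701,  230.96783858]), 'ee_rot': array([-3.95286679e-04,  9.81262704e-01,  1.92674207e-01,  1.27936768e-05]), 'force': array([ 0.28052972,  0.86976933, -0.64775647]), 'wrist_torque': array([ 0.00981107, -0.03797868, -0.01064866]), 'grip_width': 0.9997540551134373}
```

Run:
```python
from h import *
a=np.load('scene.npz')['im'][90:300,30:330]; b=np.load('side.npz')['im'][80:290,180:480]
a=cv2.resize(a,(800,560),interpolation=cv2.INTER_CUBIC); b=cv2.resize(b,(800,560),interpolation=cv2.INTER_CUBIC)
save('a.png',a);save('b.png',b)
```

```text
(no output)
```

View pics/a.png

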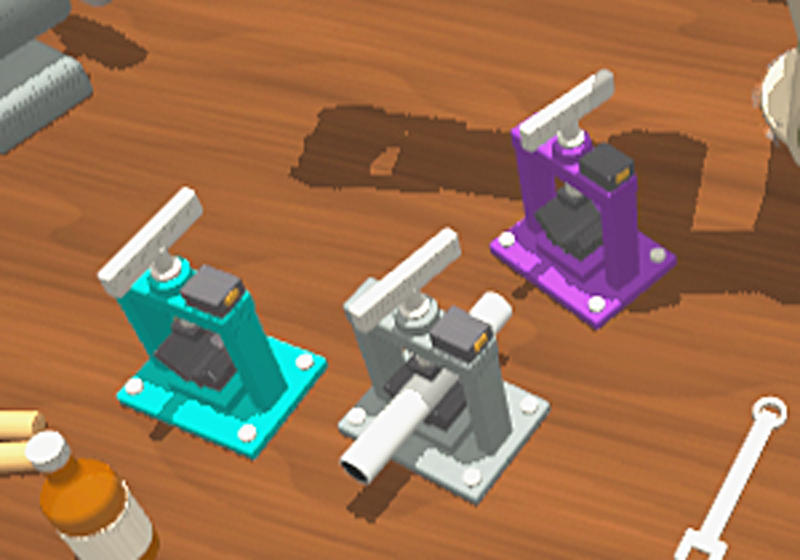

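View pics/b.png

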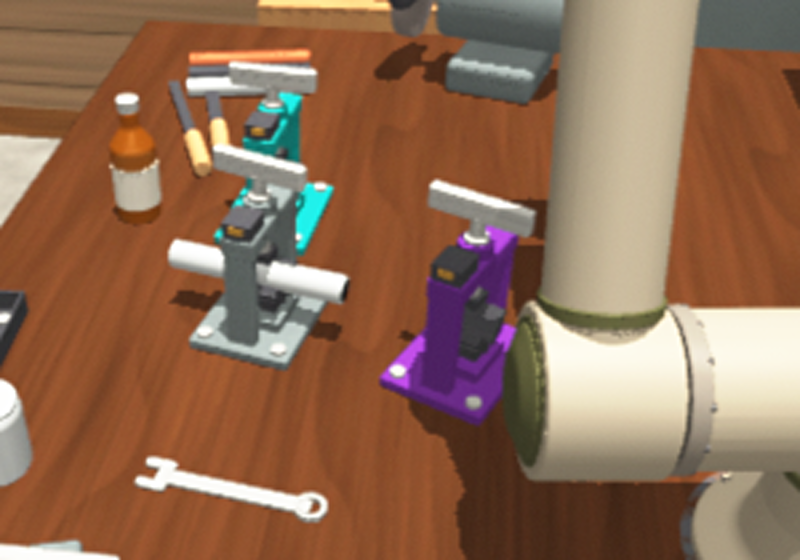

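The grey vice (bar near (400,280) in the scene crop) holds the tube, and its tab is in. The turquoise and purple ones are empty look-alikes. Next I fit its bar.

```bash
cat >> h.py <<'E'
def bar(c,im,d):
    for r in spotter.regions_of(c,'vice_handle'):
        m=cv2.erode(np.array(r['pixels']).astype(np.uint8),np.ones((2,2)))>0
        P,_,_=world(c,d,m)
        if np.hypot(*(np.median(P,0)[:2]-[565,-265]))>60: continue
        Q=P[(P[:,2]>208)&(P[:,2]<222)][:,:2].astype(np.float32)
        (cx,cy),(w,h),a=cv2.minAreaRect(Q)
        p=cv2.boxPoints(((cx,cy),(w,h),a)); e1=p[1]-p[0];e2=p[2]-p[1]
        e=e1 if np.hypot(*e1)>np.hypot(*e2) else e2
        ang=np.degrees(np.arctan2(e[1],e[0])); ang=(ang+90)%180-90
        vx=cv2.fitLine(Q,cv2.DIST_HUBER,0,.01,.01).ravel(); a2=np.degrees(np.arctan2(vx[1],vx[0]));a2=(a2+90)%180-90
        print(c,r['conf'],len(Q),'centre',round(cx,1),round(cy,1),'size',round(w,1),round(h,1),'ang',ang.round(1),a2.round(1))
E
python3 - <<'E'
from h import *
for c in ('scene','side'):
    im,d=cams.capture(c); bar(c,im,d)
    # tube: whitish/grey points at z 60..130 near vice; print axis
    P,u,v=world(c,d,np.ones(d.shape,bool))
    k=(np.hypot(P[:,0]-565,P[:,1]+265)<115); 
    rgb=im[v,u].astype(int)
    b=k&(abs(P[:,2]-163)<12)&(rgb[:,0]-rgb[:,2]>70)&(rgb[:,0]>110)
    print('brass',b.sum(),np.round(np.median(P[b],0)) if b.any() else '')
    t=k&(P[:,2]>40)&(P[:,2]<150)&(np.hypot(P[:,0]-565,P[:,1]+265)>45)&(rgb.min(1)>120)
    Q=P[t][:,:2].astype(np.float32); vx=cv2.fitLine(Q,cv2.DIST_HUBER,0,.01,.01).ravel()
    print('tube',len(Q),vx, np.degrees(np.arctan2(vx[1],vx[0])), np.median(P[t],0))
E
```

```text
scene 0.66 260 centre 564.4 -264.8 size 12.4 108.9 ang -20.6 -19.7
brass 24 [ 576. -202.  164.]
tube 584 [ 9.7680765e-01 -2.1411870e-01  6.0088733e+02 -2.6698212e+02] -12.363828 [ 627.00401019 -272.45713517   80.64227918]
side 0.85 150 centre 561.4 -265.7 size 14.8 106.8 ang -19.7 -19.8
brass 13 [ 575. -202.  165.]
tube 398 [ 9.7861618e-01 -2.0569476e-01  5.6876367e+02 -2.5814243e+02] -11.8701725 [ 590.42576819 -256.69351678   78.86411315]
```

Emit:
step_arm(plan="0 0 -6 0 100; 4.6 -0.7 -7 8 100; 9.2 -1.5 -7 16 100; 13.8 -2.2 -7 24 100; 18.4 -2.9 -7 32 100; 23 -3.7 -7 40 100; 27.6 -4.4 -7 42.2 100; 32.2 -5.1 -7 42.2 100; 36.8 -5.9 -7 42.2 100; 41 -6.5 -7 42.2 100")

```text
time_s: 1.4
eef_pos: [555.3, -269.0, 301.3]
ee_rot: [-0.0, 0.985, -0.173, 0.0]
force: [-0.1, -0.4, 0.6]
grip_width: 1.0
```

Emit:
step_arm(plan="0 0 0 0 100; 0 0 0 0 100")

```text
time_s: 1.6
eef_pos: [553.8, -270.4, 300.8]
ee_rot: [-0.0, 0.985, -0.173, -0.0]
force: [0.2, -0.1, -0.9]
grip_width: 1.0
```

```bash
cat >> h.py <<'E'
from scipy.spatial.transform import Rotation as Ro
def goto(x,y,z,yaw):
    s=readout.sense(); q=s['ee_rot']; R=Ro.from_quat([q[1],q[2],q[3],q[0]]).as_matrix()
    cy=np.degrees(np.arctan2(R[1,0],R[0,0]))
    print('t',s['time_s'],'pos',s['eef_pos'].round(1),'yaw',cy.round(2),'F',s['force'].round(1),'w',round(s['grip_width'],3),'j',s['joints'].round(2))
    print('shift cm',(R.T@(np.array([x,y,z])-s['eef_pos'])/10).round(2),'twist',round(cy-yaw,1))
E
python3 - <<'E'
from h import *
goto(563,-265,192,-19.9)
im,d=cams.capture('wrist'); save('w1.png',im); bar('wrist',im,d)
E
```

```text
t 1.6 pos [ 553.8 -270.4  300.8] yaw -19.9 F [ 0.2 -0.1 -0.9] w 1.0 j [-0.64  0.49  1.06 -0.    1.59  1.27]
shift cm [ 0.69 -0.82 10.88] twist 0.0
wrist 0.64 2657 centre 562.6 -270.5 size 13.7 109.2 ang -19.9 -20.2
```

Emit:
step_arm(plan="0.35 -0.3 3 0 100; 0.77 -0.65 5 0 100; 0.77 -0.65 5 0 100; 0.77 -0.65 5 0 100")

```text
time_s: 2.1
eef_pos: [562.5, -268.2, 252.3]
ee_rot: [0.0, 0.985, -0.174, 0.0]
force: [-0.2, -0.5, 0.3]
grip_width: 0.998
```

Run:
```python
from h import *
goto(563,-267,192,-19.9)
im,d=cams.capture('wrist'); save('w2.png',im); bar('wrist',im,d)
r=spotter.regions_of('wrist','vice_handle')[0]; P,_,_=world('wrist',d,np.array(r['pixels']))
print(np.percentile(P[:,2],[5,50,95])); T=P[(abs(P[:,2]-np.median(P[:,2]))<2)]
print(cv2.minAreaRect(T[:,:2].astype(np.float32)))
```

```text
t 2.1 pos [ 562.5 -268.2  252.3] yaw -20.05 F [-0.2 -0.5  0.3] w 0.998 j [-0.63  0.52  1.14 -0.    1.48  1.29]
shift cm [ 0.01 -0.13  6.03] twist -0.1
wrist 0.96 3956 centre 564.0 -269.3 size 14.0 109.7 ang -20.0 -19.9
[173.72466826 217.50068663 218.69894461]
((563.8262939453125, -269.1140441894531), (13.801654815673828, 109.3122787475586), 69.99981689453125)
```

View pics/w2.png

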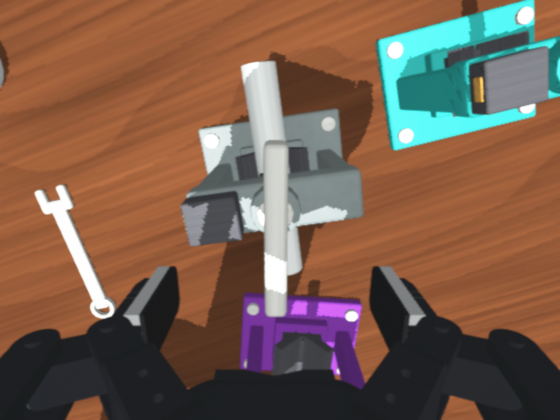

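The picture shows the bar midway between the fingertips (column 276 against 275), so I keep this lateral position, go down and grip.

Emit:
step_arm(plan="0.1 -0.05 3 0 100; 0.1 -0.05 5.5 0 100; 0.1 -0.05 6 0 60; 0.1 -0.05 6 0 30; 0.1 -0.05 6 0 10; 0.1 -0.05 6 0 5; 0.1 -0.05 6 0 5; 0.1 -0.05 6 0 5; 0.1 -0.05 6 0 5", grip_force=40)

```text
time_s: 3.15
eef_pos: [563.7, -269.4, 192.8]
ee_rot: [0.002, 0.985, -0.174, 0.001]
force: [-3.7, -9.4, 2.7]
grip_width: 0.155
```

Run:
```python
from h import *
goto(563,-267,192,-19.9)
print(readout.sense()['wrist_torque'])
```

```text
t 3.15 pos [ 563.7 -269.4  192.8] yaw -20.04 F [-3.7 -9.4  2.7] w 0.155 j [-0.63  0.56  1.23 -0.    1.35  1.29]
shift cm [-0.15 -0.2   0.07] twist -0.1
[-1.31508415  0.58624294 -0.02160079]
```

Emit:
step_arm(plan="0 0.1 0 0 5; 0 0.1 0 4 5; 0 0.1 0 9 5; 0 0.1 0 14 5; 0 0.1 0 19 5; 0 0.1 0 24 5; 0 0.1 0 29 5; 0 0.1 0 34 5; 0 0.1 0 38 5; 0 0.1 0 38 5")

```text
time_s: 4.15
eef_pos: [563.4, -269.9, 192.7]
ee_rot: [0.002, 0.874, -0.486, 0.001]
force: [-4.4, -6.7, 4.1]
grip_width: 0.159
```

```bash
cat > tab.py <<'E'
from h import *
import sys
goto(563.7,-269.4,192,-19.9); print(readout.sense()['wrist_torque'].round(2))
out=[]
for c,(u0,v0) in (('scene',(195,210)),('side',(272,165))):
    im,d=cams.capture(c)
    P,u,v=world(c,d,np.ones(d.shape,bool)); rgb=im[v,u].astype(int)
    b=(np.hypot(P[:,0]-564,P[:,1]+268)<110)&(abs(P[:,2]-163)<12)&(rgb[:,0]-rgb[:,2]>70)&(rgb[:,0]>110)
    if b.any():
        n=np.array([np.cos(np.radians(78.8)),np.sin(np.radians(78.8))]); r=(P[b][:,:2]-[564,-268.5])@n
        print(c,'brass n',b.sum(),'radial pct',np.percentile(r,[5,50,95]).round(1))
    out.append(cv2.resize(im[v0-50:v0+50,u0-66:u0+67],(399,300),interpolation=cv2.INTER_CUBIC))
save(sys.argv[1],np.hstack(out))
E
python3 tab.py t1.png
```

```text
t 4.15 pos [ 563.4 -269.9  192.7] yaw -58.15 F [-4.4 -6.7  4.1] w 0.159 j [-0.63  0.56  1.23 -0.    1.35  1.95]
shift cm [-0.02 -0.05  0.07] twist -38.2
[-1.01  0.69 -0.18]
scene brass n 25 radial pct [27.8 68.1 69.8]
side brass n 15 radial pct [64.5 66.6 69.5]
```

Emit:
step_arm(plan="0 0 0 4 5; 0 0 0 8 5; 0 0 0 12 5; 0 0 0 14 5; 0 0 0 14 5; 0 0 0 14 5")

```text
time_s: 4.85
eef_pos: [563.2, -270.0, 192.7]
ee_rot: [0.002, 0.809, -0.588, 0.001]
force: [-5.8, -6.8, 4.1]
grip_width: 0.159
```

```bash
python3 tab.py t2.png
```

```text
t 4.85 pos [ 563.2 -270.   192.7] yaw -72.01 F [-5.8 -6.8  4.1] w 0.159 j [-0.63  0.56  1.23 -0.    1.35  2.2 ]
shift cm [-0.04 -0.06  0.07] twist -52.1
[-1.02  0.85  0.25]
scene brass n 80 radial pct [35.9 76.4 85. ]
side brass n 40 radial pct [65.4 75.8 83.3]
```

View pics/t2.png

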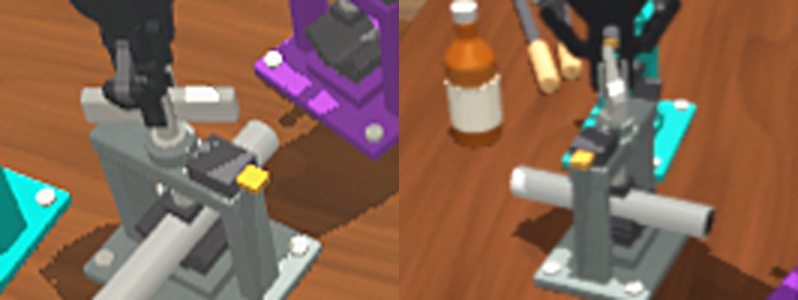

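The tab stands out to about 84 mm, which is its stop, and the screw reads about 1.05 rad. I add 2° for margin, let go and rise.

Emit:
step_arm(plan="0 0 0 2 5; 0 0 0 2 5; 0 0 0 2 30; 0 0 0 2 60; 0 0 0 2 100; 0 0 0 2 100; 0 0 -3 2 100; 0 0 -7 2 100; 0 0 -11 2 100; 0 0 -11 2 100")

```text
time_s: 5.95
eef_pos: [564.8, -268.7, 307.3]
ee_rot: [-0.0, 0.799, -0.602, 0.005]
force: [-0.2, 1.1, -0.2]
grip_width: 1.001
```

```bash
python3 tab.py t3.png
python3 - <<'E'
from h import *
im,d=cams.capture('wrist'); bar('wrist',im,d)
E
```

```text
t 5.95 pos [ 564.8 -268.7  307.3] yaw -73.96 F [-0.2  1.1 -0.2] w 1.001 j [-0.63  0.51  1.02  0.    1.6   2.23]
shift cm [-0.05  0.2  11.53] twist -54.1
[-0.    0.02  0.01]
scene brass n 81 radial pct [30.8 76.7 84.5]
side brass n 40 radial pct [66.  76.4 85. ]
wrist 0.84 2577 centre 562.5 -269.1 size 13.9 109.5 ang -70.0 -69.9
```

View pics/t3.png

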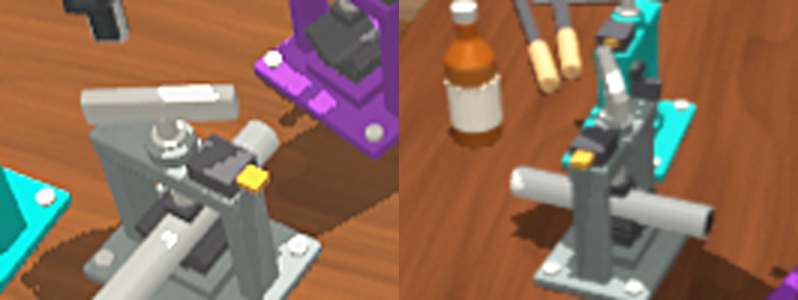

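The gripper is clear and the tab is still fully out. The bar rests at -70°, about 1.02 rad, as the spring-back predicts.

```bash
python3 -c "
from h import *
print(workorder.finish_job())"
```

```text
the job is handed in; nothing more can be done
None
```

I tightened the grey vice holding the tube until its brass tab popped right out, then let go, raised the gripper clear and handed the job in. `finish_job` gives no verdict, so the result rests on my own measurements.

- **Turn:** I gripped the cross bar at its centre and turned it about 54° clockwise.
- **Tab:** After release, the scene and side cameras put its end about 84–85 mm from the screw axis, which is fully out.
- **Screw:** The bar rests at about -70°, so the screw reads about 1.02 rad, well under the 1.45 rad limit. This agrees with the expected spring-back to about 1.03 rad.
- **Arm:** The gripper is open and about 9 cm above the bar, with roughly zero force reading. The job took about 6 s of the 32 s allowed.
- **Other vices:** I went nowhere near the turquoise and purple ones. I did not measure their bars again at the end.
- **One disagreement:** The first wrist-camera reading of the bar centre was about 5 mm off the scene and side cameras. A closer wrist picture showed the bar midway between the fingers, so I used that. The side load while gripping stayed under about 11 N.

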